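# Hang up the aperture plate and hold the lens caddy level

## Robot

A 7-joint arm with a two-finger parallel gripper is mounted at the origin on the work surface. World frame = base frame: x ahead of the robot, y to its left, z up, the work surface at z = 0. Lengths are in m, angles in rad, forces in N, time in s.
With the tool pointing down it reaches from about 0.35 to 0.9 m from the base axis. Payload 19.9 kg.
Tool frame: the origin (TCP) lies on the centre line of the jaws, within the pads' length; the fingertips stand manip.tip_extent ahead of it and the grasp point (between the pads) lies 3 mm ahead of it (manip.tip_extent is the distance from the TCP to the fingertips, in m); z points along the fingers, y is the line along which they close (so a half turn about z gives the same grasp; the last joint's range is limited). The gripper opens to 85 mm and grips with 20 to 120 N. Pads are 22 mm wide; open, the fingers measure 114 mm over their backs; the gripper's body (76 mm by 85 mm) begins 54 mm behind the grasp point. The pads swing forward as they close: fully open they stand 13 mm farther back than shut.
Start: joints at [1.125, 0.417, -0.01, 1.614, 0.005, 1.111, -0.053], TCP at [0.246, -0.574, 0.253] pointing down, gripper open.
Joint ranges: [-2.81, 2.81], [-0.39, 2.02], [-1.27, 1.25], [0.06, 2.57], [-1.19, 4.33], [0.19, 2], [-2.82, 2.82]. Speed limits (rad/s): [1.89, 1.89, 2.39, 2.39, 3.01, 3.01, 3.01].

## Interface

Orientations are given as a 3x3 rotation matrix whose columns are the frame's x, y, z axes.
In Python, from station import manip, imaging gives the robot as it stands.
- The arm moves only by the tool play_rows, never from a script. Its argument "series" is a list of rows, each an object with "gripper": the opening, from 0 (shut) to 1 (fully open); "delta_pos": the shift along the tool's x, y, z in mm, a list of three; "delta_rot": the turn, a rotation vector about the tool's x, y, z in degrees, a list of three. In form: [{"gripper": gripper, "delta_pos": [x, y, z], "delta_rot": [ax, ay, az]}, ...]. A call has 1 to 12 rows; each row shifts and turns the commanded pose from where the row before left it, along the tool's axes as they then stand; what a row does not reach is not made up. A row lasts 1/10 s, in which the tool goes at most 50 mm and 8.59 degrees, less where a joint would pass 70% of its speed; a pose out of reach is approached as far as the arm can. A call is refused whole if a number of a shift passes 50 or a number of a turn 8.59, either way. A call with a gripper value outside its range is refused whole. The fingers move at their own pace and stop on an object; "newtons" is the grip in N (left out, the last holds). Time passes only in rows, so rows that do not move let the fingers close. It gives the time, the measured TCP pose, the force, the opening and the grip force at its end, in the units of the state.
- manip.observe(): the state, without advancing time (a new reading comes with each control period).
- imaging.capture(name): name is "side" or "top" or "wrist"; returns a dict with "color" (480x640x3 uint8, red, green, blue), "z_map" (480x640 float32, m along the optical axis (not along the pixel's ray), 0 where there is no reading), "vertical_fov" (degrees; the focal length in pixels is half the picture's height over the tangent of half this angle, whatever the lens; pixels are square), "cx", "cy" (the principal point, pixels), "R" (3x3) and "t" (3): a world point X has camera coordinates R X + t; the wrist camera has in their place "tool_from_camera" (4x4, takes a point from camera to tool coordinates, whose origin is the TCP and whose axes are the flange's). Camera axes: x right, y down, z forward; pixel columns grow to the right and rows downward; lengths in m; the calibration is good to about 2 mm. A picture is of the moment at which its call begins: read the wrist's pose just before it.
- manip.job_done(): hands the job in; it is judged then, once.
The state is a dict: "t": time; "joint_pos": joint angles; "joint_velocities": joint speeds; "joint_torque": joint torques, N m; "position": TCP position; "ee_rot": TCP orientation; "contact_force": force on the tool from outside, world axes, zero at the start; "torque": the same for the moment, N m; "gripper_width": opening from 0.0 (shut) to 1.0 (fully open); "gripper_force": force on a finger pad.
Only numpy, scipy, OpenCV 4.12 (cv2) and the standard library are available. Lean on these libraries where they do the work, as an engineer would, in place of code of your own. Each camera call takes 0.05 s, during which the arm holds its last target. There are 200 camera calls.

## Task

The projection lens is going out in its green caddy, but the aperture plate that stands in the caddy stays here: hang the plate by its eye on the red-tipped peg and let go of it. Then pick up the caddy with the lens still in its well and finish holding it in the air, steady and level, a good 10 cm clear of the shelf and touching nothing but the gripper (do not put it down); do not tip the caddy on the way and leave the spindle stand, lens cap and fuse block where they are.

Things in the scene. Friction and masses are not known exactly. Their poses are not given: they have to be found in the camera images.
- shelf: Fixed varnished pine shelf board, 500 x 1100 mm, 18 mm thick, lying on the work surface (its top at z = 18 mm). Origin at the centre of its underside.
- rail: Fixed low beech peg rail at the back of the shelf: a level board 280 mm long (y), 40 mm high, 18 mm thick, on two posts, 162 to 202 mm above the shelf top. Three pegs 90 mm apart stick out level from its front face (its -x, towards the robot). Origin at shelf-top level under the board's centre.
- peg_red: Fixed turned beech peg with a red tip, in any of the rail's three places. Origin on its axis at the board's front face, 182 mm above the shelf top; it runs level 70 mm along its own -x, square to the rail. Shaft 11 mm across, the last 10 mm (red head) 16 mm across, a 5 mm collar 20 mm across at the board.
- peg_plain1: Fixed peg of the same shape with a plain beech tip; origin and axes as for the red-tipped one. Not to be used.
- peg_plain2: The other fixed plain peg, the same. Not to be used.
- caddy: Loose green steel tray, 160 (x) x 120 (y) x 30 mm, floor 5 mm thick, about 0.5 kg empty; origin at the centre of its underside, z up. A dark wooden handle bar runs along y over its middle, on uprights at y = +-45 mm. At x = -45 mm an aluminium slot, 9 (x) x 53 (y) mm, 45 mm deep to the tray floor, holds the plate; at x = +43 mm a round well, 55 mm inside, 17 mm deep, holds the lens.
- caddy_grip (a point): Centre of the caddy's handle bar, 98 mm above the underside. The bar is 100 mm long (caddy's y), 24 mm high, and 12 mm thick along the caddy's x, across which it is pinched.
- lens_well (a point): Centre of the lens well at the top of the tray floor, in the caddy.
- plate: Loose steel aperture plate, about 0.15 kg, upright in the caddy's slot: 6 mm thick (x), 48 mm wide (y), 167 mm high. A small window 49 to 73 mm up, a round eye (27 mm hole through along x) centred 110 mm up, on top a yellow grip tab. Front and back alike. Origin at the centre of its lower edge, z up.
- plate_eye (a point): Centre of the plate's eye, 110 mm above its lower edge; the eye's axis is the plate's x.
- plate_grip (a point): Middle of the yellow tab, 153 mm above the plate's lower edge; tab 30 mm wide, from 135 to 167 mm up, pinched across the plate's x (8 mm).
- lens: Loose black projection lens barrel with a brass band, 50 mm across, 60 mm high, about 0.2 kg, standing in the caddy's well. Origin at the centre of its foot.
- spindle_stand: Bystander: loose dark wooden base 70 x 160 x 20 mm with three nickel reel spindles along its y, 125 mm high in all. Origin at the centre of its underside.
- lens_cap: Bystander: loose blackened steel lens cap, a cup 64 mm across, 16 mm high. Origin at the centre of its underside.
- fuse_block: Bystander: loose white porcelain fuse block 50 x 90 x 38 mm. Origin at the centre of its underside.
Mind the look-alikes: they are no part of the job. Of the things that look like the lens, the largest one is meant.

How it is judged:
On the way, in this order (a step that is already met when the one before it is completed fails the run):
1. the plate hangs by its eye on the red-tipped peg, let go, while the caddy still stands on the shelf (x of plate_eye in the frame of peg_red between -0.062 and -0.003 m and y of plate_eye in the frame of peg_red between -0.01 and 0.01 m and z of plate_eye in the frame of peg_red between -0.013 and 0 m and contact force between plate and peg_red above 0.3 N and contact force between plate and the fingers below 0.1 N and angle between plate's own z axis and vertical below 0.35 rad and height (world z) of caddy below 0.03 m), for 0.3 s.
2. the caddy is lifted level at least 8 cm clear of the shelf with the lens in its well (height (world z) of caddy above 0.098 m and angle between caddy's own z axis and vertical below 0.12 rad and horizontal distance between lens and lens_well below 0.012 m and z of lens in the frame of caddy below 0.015 m), for 0.2 s.
At the end, for the whole second after the job is handed in: Plate rests by its eye on the red-tipped peg, released, within 0.35 rad of upright, still. Gripper holds the caddy 80 mm or more clear of the shelf, tilt under 0.12 rad, still (0.03 m/s, 0.15 rad/s), touching nothing else; lens in its well. Bystanders moved under 30 mm (all of step 2 and x of plate_eye in the frame of peg_red between -0.062 and -0.003 m and y of plate_eye in the frame of peg_red between -0.01 and 0.01 m and z of plate_eye in the frame of peg_red between -0.013 and 0 m and contact force between plate and peg_red above 0.3 N and contact force between plate and the fingers below 0.1 N and angle between plate's own z axis and vertical below 0.35 rad and linear speed of plate below 0.05 m/s and angle between lens's own z axis and vertical below 0.3 rad and linear speed of caddy below 0.03 m/s and angular speed of caddy below 0.15 rad/s and contact force between caddy and the fingers above 2 N and contact force between caddy and shelf below 0.1 N and contact force between caddy and peg_red below 0.1 N and contact force between caddy and peg_plain1 below 0.1 N and contact force between caddy and peg_plain2 below 0.1 N and contact force between caddy and rail below 0.1 N and contact force between caddy and plate below 0.1 N and contact force between caddy and spindle_stand below 0.1 N and contact force between caddy and lens_cap below 0.1 N and contact force between caddy and fuse_block below 0.1 N and distance of each of spindle_stand, lens_cap, fuse_block from where it was at the start of the episode below 0.03 m); the arm keeps its last pose, push and grip.
It fails at once if the caddy is tipped more than 0.35 rad (angle between caddy's own z axis and vertical above 0.35 rad).
It fails at once if the lens comes out of its well (distance between lens and lens_well above 0.03 m).
It fails at once if the spindle stand is pushed more than 30 mm (distance of spindle_stand from where it was at the start of the episode above 0.03 m).
It fails at once if the lens cap is pushed more than 30 mm (distance of lens_cap from where it was at the start of the episode above 0.03 m).
It fails at once if the fuse block is pushed more than 30 mm (distance of fuse_block from where it was at the start of the episode above 0.03 m).
It also fails if it takes over 61 s, if anything falls off the work surface, if the arm or the gripper's body presses on something with over 40 N, if the wrist force passes 120 N, or if a joint passes its speed limit or range.

## Working session

There is one attempt and no reset: what is moved stays moved. The work goes in short steps, Python scripts to look and compute and a tool call to move; the robot and the scene stay as the last step left them, time stands still between calls to the robot, and variables do not carry over. Pictures are saved under pics/ and viewed, at most 10 in all, crops included, and the job is handed in when it is done.

Besides the shell and the picture viewer there is one more tool, called after "Call:" in YAML: its name, and indented under it one key for each argument. play_rows: Moves the arm, as the interface text tells. Its arguments: {"type":"object","properties":{"series":{"type":"array","items":{"type":"object","properties":{"gripper":{"type":"number"},"delta_pos":{"type":"array","items":{"type":"number"}},"delta_rot":{"type":"array","items":{"type":"number"}}}}},"newtons":{"type":"number"}},"required":["series"]}

```bash
ls; mkdir -p pics; cat > h.py <<'E'
from station import manip, imaging
import numpy as np, cv2
def cap(n):
    s=manip.observe(); c=imaging.capture(n)
    f=240/np.tan(np.radians(c['vertical_fov'])/2)
    if n=='wrist':
        T=np.array(c['tool_from_camera']); Rw=np.array(s['ee_rot']); 
        A=Rw@T[:3,:3]; o=Rw@T[:3,3]+np.array(s['position'])
    else:
        A=np.array(c['R']).T; o=-A@np.array(c['t'])
    np.savez('%s.npz'%n,A=A,o=o,f=f,cx=c['cx'],cy=c['cy'],z=c['z_map'],img=c['color'])
    return np.load('%s.npz'%n)
def ray(c,u,v):
    return c['A']@np.array([(u-c['cx'])/c['f'],(v-c['cy'])/c['f'],1])
def pt(c,u,v,r=1):
    z=c['z'][int(v)-r:int(v)+r+1,int(u)-r:int(u)+r+1]; z=z[z>0]
    return c['o']+ray(c,u,v)*np.median(z) if len(z) else None
def cloud(c):
    v,u=np.mgrid[0:480,0:640]; z=c['z']
    P=np.stack([(u-c['cx'])/c['f']*z,(v-c['cy'])/c['f']*z,z],-1)@c['A'].T+c['o']
    P[z<=0]=np.nan; return P
def atz(c,u,v,z):
    d=ray(c,u,v); return c['o']+d*(z-c['o'][2])/d[2]
def tri(c1,p1,c2,p2):
    a,b=ray(c1,*p1),ray(c2,*p2); M=np.stack([a,-b],1)
    s=np.linalg.lstsq(M,c2['o']-c1['o'],rcond=None)[0]
    x,y=c1['o']+a*s[0],c2['o']+b*s[1]; return (x+y)/2,np.linalg.norm(x-y)
def proj(c,X):
    p=c['A'].T@(np.array(X)-c['o']); return p[0]/p[2]*c['f']+c['cx'],p[1]/p[2]*c['f']+c['cy']
def save(c,name,box=None,k=1):
    im=c['img'][...,::-1]
    if box: im=im[box[1]:box[3],box[0]:box[2]]
    cv2.imwrite('pics/'+name,cv2.resize(im,None,fx=k,fy=k,interpolation=cv2.INTER_CUBIC))
E
python3 - <<'E'
from h import *
for n in ['side','top']:
    c=cap(n); save(c,n+'0.png'); print(n,c['o'],c['A'][:,2],c['f'],(c['z']>0).mean())
print(manip.tip_extent, manip.observe()['ee_rot'])
E
```

```text
pics
side [0.17105913 0.57022678 0.64806134] [ 0.40301293 -0.70555864 -0.58289585] 464.0624248779876 0.9959700520833333
top [ 0.36001803 -0.01352672  1.14354307] [ 0.13535894  0.0073696  -0.99076922] 570.2733397229175 0.9960091145833333
0.022 [[ 9.19187129e-01  3.93820736e-01 -5.00351877e-04]
 [ 3.93821043e-01 -9.19186655e-01  9.37783801e-04]
 [-9.05980608e-05 -1.05904790e-03 -9.99999435e-01]]
```

View pics/side0.png

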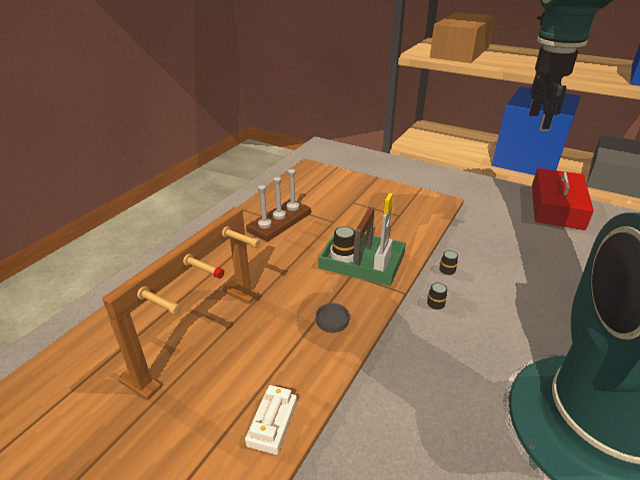

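View pics/top0.png

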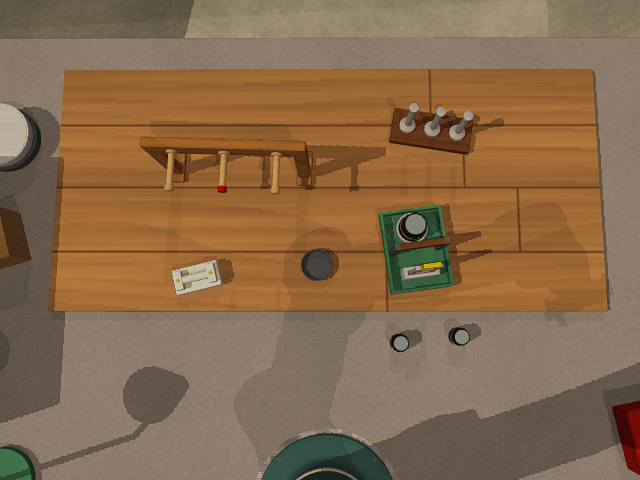

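The pictures show the red peg is the middle one (side 218,272; top 222,188). The plate's yellow tab is at side (388,203) and top (432,267). The caddy's handle is at top (422,244).

```bash
python3 - <<'E'
from h import *
C={n:np.load(n+'.npz') for n in ['side','top']}
np.set_printoptions(precision=4,suppress=True)
for n,c in C.items():
    P=cloud(c); h=cv2.cvtColor(c['img'],cv2.COLOR_RGB2HSV); H,S,V=[h[...,i].astype(int) for i in range(3)]
    X,Y,Z=P[...,0],P[...,1],P[...,2]
    ca=(Y<-0.05)&(Y>-0.35)&(X>.35)&(X<.62)&(Z>.02)
    for nm,m in [('yellow',(H>22)&(H<35)&(S>180)&(Z>.13)&ca),('red',((H<4)|(H>176))&(S>200)&(Z>.15)&(Y>-.05)&(Y<.4)&(X>.5)&(X<.75)),
      ('green',(H>50)&(H<85)&(S>120)&ca&(Z>.04)),('handle',ca&(Z>.11)&(Z<.135)&(V<110)&(X>.42)),('tophandle',ca&(Z>.12)&(Z<.14)&(V<120)&(S>60)&(H<20)),('lens',ca&(Z>.07)&(Z<.1)&(S<60)),('railfront',(Z>.19)&(Z<.23)&(X>.6)&(X<.72)&(Y>-.1)&(Y<.45)),('railtop',(abs(Z-.22)<.006)&(X>.55)&(X<.8)&(Y>-.1)&(Y<.45)),('pegs',(Z>.17)&(Z<.215)&(X>.5)&(X<.64)&(Y>-.1)&(Y<.45))]:
        q=P[m]
        if len(q)<5: print(n,nm,len(q)); continue
        v,u=np.nonzero(m)
        r=cv2.minAreaRect(q[:,:2].astype(np.float32)); 
        print(n,nm,len(q),'uv',u.mean().round(1),v.mean().round(1),'med',np.median(q,0),'lo',np.percentile(q,3,axis=0),'hi',np.percentile(q,97,axis=0),'rect',np.round(r[0],4),np.round(r[1],3),round(r[2],1))
save(C['side'],'s1.png',(300,180,420,290),6); save(C['top'],'t1.png',(370,195,470,300),5)
a=cv2.imread('pics/s1.png');b=cv2.imread('pics/t1.png');
c=np.zeros((660,1220,3),np.uint8);c[:a.shape[0],:720]=a;c[:b.shape[0],720:]=b
cv2.imwrite('pics/c1.png',cv2.resize(c,(800,433),interpolation=cv2.INTER_AREA))
E
```

```text
side yellow 116 uv 387.7 203.2 med [ 0.4422 -0.1688  0.1811] lo [ 0.4389 -0.191   0.1611] hi [ 0.4468 -0.1631  0.1928] rect [ 0.444 -0.177] [0.008 0.031] 9.0
side red 38 uv 217.7 271.8 med [0.5713 0.1792 0.2061] lo [0.5668 0.1708 0.1963] hi [0.5743 0.1841 0.2094] rect [0.5706 0.1774] [0.014 0.007] 87.8
side green 1
side handle 156 uv 367.1 226.6 med [ 0.4818 -0.1609  0.1198] lo [ 0.4402 -0.2161  0.1104] hi [ 0.4898 -0.123   0.1307] rect [ 0.4643 -0.1711] [0.051 0.098] 0.4
side tophandle 103 uv 364.8 223.9 med [ 0.4841 -0.1542  0.1272] lo [ 0.4402 -0.2149  0.1202] hi [ 0.4911 -0.1237  0.1321] rect [ 0.4668 -0.1729] [0.053 0.095] 7.4
side lens 355 uv 361.1 239.0 med [ 0.4874 -0.1629  0.0851] lo [ 0.4367 -0.2145  0.0703] hi [ 0.5449 -0.1226  0.0974] rect [ 0.4871 -0.1704] [0.118 0.092] 27.0
side railfront 3912 uv 172.0 263.3 med [0.6392 0.204  0.2112] lo [0.6101 0.0489 0.1919] hi [0.6537 0.3121 0.2218] rect [0.6268 0.1753] [0.28  0.058] 88.6
side railtop 1720 uv 169.3 256.8 med [0.6427 0.2044 0.2204] lo [0.6348 0.0483 0.2146] hi [0.655  0.31   0.2222] rect [0.6454 0.1748] [0.28  0.021] 
[... 843 characters left out ...]
.4806 -0.217   0.1224] hi [ 0.4998 -0.1309  0.1307] rect [ 0.4699 -0.1748] [0.054 0.1  ] 7.8
top lens 484 uv 414.6 229.0 med [ 0.53   -0.166   0.0827] lo [ 0.443  -0.1897  0.0718] hi [ 0.5519 -0.1257  0.0926] rect [ 0.4889 -0.1678] [0.118 0.092] 34.5
top railfront 2849 uv 222.6 148.2 med [0.642  0.1741 0.2175] lo [0.608  0.0432 0.1941] hi [0.6564 0.3027 0.222 ] rect [0.63  0.174] [0.279 0.06 ] 89.9
top railtop 1773 uv 222.4 143.7 med [0.6464 0.1731 0.219 ] lo [0.6369 0.043  0.2151] hi [0.657  0.3041 0.2224] rect [0.6473 0.1738] [0.279 0.02 ] 88.3
top pegs 1440 uv 234.5 164.8 med [0.625  0.1674 0.2037] lo [0.5697 0.045  0.1841] hi [0.6396 0.2688 0.2128] rect [0.603  0.1539] [0.239 0.074] 89.8
```

View pics/c1.png

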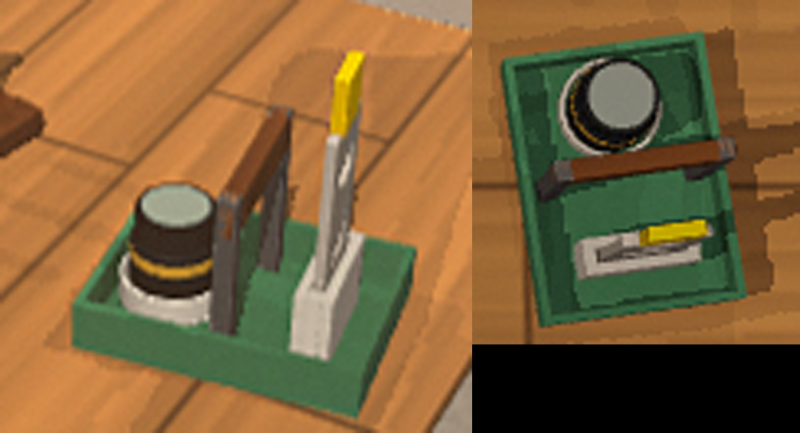

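Middle peg confirmed. The caddy is at (0.489, -0.172) with yaw about 8°, and the plate tab is at about (0.445, -0.178). Next I plan the approach.

```bash
cat > plan.py <<'E'
from h import *
from scipy.spatial.transform import Rotation as Ro
import json
def plan(goal,yaw,n,g):
    """rows (rounded) to goal (m) with tool down and tool y at azimuth yaw (deg)"""
    s=manip.observe(); p=np.array(s['position']); R=np.array(s['ee_rot']); goal=np.array(goal)
    a=np.radians(yaw); y=np.array([np.cos(a),np.sin(a),0]); z=np.array([0,0,-1.]); RG=np.stack([np.cross(y,z),y,z],1)
    rows=[]
    for i in range(n):
        k=n-i; d=np.round(R.T@(goal-p)/k*1000,1)
        w=np.round(np.degrees(Ro.from_matrix(R.T@RG).as_rotvec())/k,1)
        rows.append(dict(gripper=g,delta_pos=d.tolist(),delta_rot=w.tolist()))
        p=p+R@d/1000; R=R@Ro.from_rotvec(np.radians(w)).as_matrix()
    print(json.dumps(rows)); print(p,goal)
E
python3 -c "
from plan import *
plan([.4445,-.178,.26],8,11,1)"
```

```text
[{"gripper": 1, "delta_pos": [30.8, -26.0, -0.6], "delta_rot": [-0.0, -0.0, -6.8]}, {"gripper": 1, "delta_pos": [33.6, -22.2, -0.6], "delta_rot": [-0.0, -0.0, -6.8]}, {"gripper": 1, "delta_pos": [36.0, -18.0, -0.6], "delta_rot": [-0.0, -0.0, -6.8]}, {"gripper": 1, "delta_pos": [37.9, -13.7, -0.6], "delta_rot": [-0.0, -0.0, -6.8]}, {"gripper": 1, "delta_pos": [39.3, -9.1, -0.7], "delta_rot": [-0.0, -0.0, -6.8]}, {"gripper": 1, "delta_pos": [40.0, -4.3, -0.6], "delta_rot": [-0.0, -0.0, -6.8]}, {"gripper": 1, "delta_pos": [40.3, 0.4, -0.7], "delta_rot": [-0.0, -0.0, -6.8]}, {"gripper": 1, "delta_pos": [40.0, 5.2, -0.6], "delta_rot": [-0.0, -0.0, -6.8]}, {"gripper": 1, "delta_pos": [39.0, 9.9, -0.7], "delta_rot": [-0.0, -0.0, -6.8]}, {"gripper": 1, "delta_pos": [37.6, 14.4, -0.6], "delta_rot": [-0.0, -0.0, -6.8]}, {"gripper": 1, "delta_pos": [35.7, 18.8, -0.7], "delta_rot": [-0.0, -0.1, -6.8]}]
[ 0.44446487 -0.17797121  0.26002787] [ 0.4445 -0.178   0.26  ]
```

Call:
play_rows:
  series:
    - {"gripper": 1,"delta_pos": [31,-26,-1],"delta_rot": [0,0,-6.8]}
    - {"gripper": 1,"delta_pos": [34,-22,-1],"delta_rot": [0,0,-6.8]}
    - {"gripper": 1,"delta_pos": [36,-18,0],"delta_rot": [0,0,-6.8]}
    - {"gripper": 1,"delta_pos": [38,-14,-1],"delta_rot": [0,0,-6.8]}
    - {"gripper": 1,"delta_pos": [39,-9,-1],"delta_rot": [0,0,-6.8]}
    - {"gripper": 1,"delta_pos": [40,-4,0],"delta_rot": [0,0,-6.8]}
    - {"gripper": 1,"delta_pos": [40,0,-1],"delta_rot": [0,0,-6.8]}
    - {"gripper": 1,"delta_pos": [40,5,-1],"delta_rot": [0,0,-6.8]}
    - {"gripper": 1,"delta_pos": [39,10,0],"delta_rot": [0,0,-6.8]}
    - {"gripper": 1,"delta_pos": [38,14,-1],"delta_rot": [0,0,-6.8]}
    - {"gripper": 1,"delta_pos": [36,19,0],"delta_rot": [0,0,-6.8]}
    - {"gripper": 1,"delta_pos": [0,0,0],"delta_rot": [0,0,0]}
  newtons: 40

```text
t: 1.3
position: [0.4463, -0.1729, 0.2604]
ee_rot: [[-0.15, 0.989, 0.001], [0.989, 0.15, 0.001], [0.001, 0.001, -1.0]]
contact_force: [0.6, -1.4, 0.4]
gripper_width: 0.997
gripper_force: 0.0
```

```bash
python3 - <<'E'
from plan import *
np.set_printoptions(precision=4,suppress=True)
s=manip.observe(); print(s['t'],s['position'],s['ee_rot'],s['joint_pos'])
c=cap('wrist'); save(c,'w1.png'); print(c['o'],c['A'][:,2],c['f'])
P=cloud(c); h=cv2.cvtColor(c['img'],cv2.COLOR_RGB2HSV); H,S=h[...,0],h[...,1]
X,Y,Z=[P[...,i] for i in range(3)]
for nm,m in [('y',(H>20)&(H<36)&(S>170)&(Z>.13)),('ytop',(H>20)&(H<36)&(S>170)&(Z>.185)),('handle',(Z>.122)&(Z<.135)&(X>.46)&(X<.53)),('green',(H>50)&(H<85)&(S>120)&(Z>.042)&(Z<.06))]:
    q=P[m]; 
    if len(q)>5:
        v,u=np.nonzero(m); print(nm,len(q),u.mean(),v.mean(),np.median(q,0),q.min(0),q.max(0),cv2.minAreaRect(q[:,:2].astype(np.float32)))
E
```

```text
1.3 [ 0.4463 -0.1729  0.2604] [[-0.1499  0.9887  0.0007]
 [ 0.9887  0.1499  0.0011]
 [ 0.001   0.0008 -1.    ]] [ 0.7255  0.1711 -0.4635  1.9457  0.0868  1.0438  0.3747]
[ 0.4335 -0.0979  0.3801] [ 0.0451 -0.2898 -0.956 ] 359.76707618123356
y 846 315.58628841607566 274.91725768321515 [ 0.4442 -0.173   0.1888] [ 0.4012 -0.1928  0.1599] [ 0.5081 -0.1509  0.3338] ((0.45490628480911255, -0.17182296514511108), (0.1057586595416069, 0.038855765014886856), 7.700845241546631)
ytop 705 316.0070921985816 281.2482269503546 [ 0.4447 -0.176   0.1889] [ 0.4012 -0.1928  0.185 ] [ 0.5081 -0.1509  0.3338] ((0.45490628480911255, -0.17182296514511108), (0.1057586595416069, 0.038855765014886856), 7.700845241546631)
handle 2154 374.1044568245125 238.71309192200556 [ 0.4884 -0.1673  0.1268] [ 0.4768 -0.2212  0.122 ] [ 0.5017 -0.1213  0.1293] ((0.48936957120895386, -0.17127153277397156), (0.012372264638543129, 0.0998232290148735), 7.900647163391113)
green 9 322.1111111111111 198.11111111111111 [ 0.4167 -0.1387  0.0431] [ 0.4081 -0.2305  0.0421] [ 0.561  -0.1299  0.0454] ((0.48187410831451416, -0.18286322057247162), (0.09722139686346054, 0.15341411530971527), 86.6763687133789)
```

View pics/w1.png

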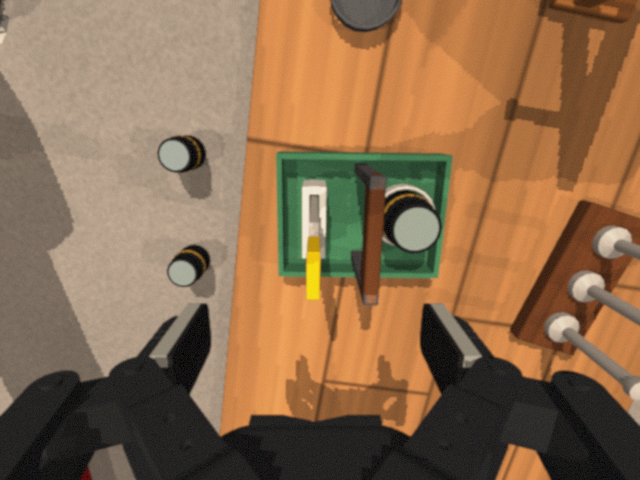

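The wrist view shows the tab at (315,275) between the fingers and the handle at (374,239). It agrees with the other views: tab (0.4447, -0.1775), handle centre (0.4894, -0.1713), yaw 7.9°.

```bash
python3 -c "
from plan import *
plan([.4447,-.1775,.183],8,4,1)"
```

```text
[{"gripper": 1, "delta_pos": [-0.5, -0.2, 19.3], "delta_rot": [0.0, -0.0, 0.1]}, {"gripper": 1, "delta_pos": [-0.5, -0.2, 19.3], "delta_rot": [0.0, -0.0, 0.1]}, {"gripper": 1, "delta_pos": [-0.5, -0.2, 19.3], "delta_rot": [0.0, -0.0, 0.0]}, {"gripper": 1, "delta_pos": [-0.6, -0.2, 19.3], "delta_rot": [0.0, -0.0, 0.1]}]
[ 0.44469861 -0.17754571  0.1830058 ] [ 0.4447 -0.1775  0.183 ]
```

Call:
play_rows:
  series:
    - {"gripper": 1,"delta_pos": [-0.5,-0.2,19.3],"delta_rot": [0,0,0.1]}
    - {"gripper": 1,"delta_pos": [-0.5,-0.2,19.3],"delta_rot": [0,0,0.1]}
    - {"gripper": 1,"delta_pos": [-0.5,-0.2,19.3],"delta_rot": [0,0,0]}
    - {"gripper": 1,"delta_pos": [-0.5,-0.2,19.3],"delta_rot": [0,0,0.1]}
    - {"gripper": 1,"delta_pos": [0,0,0],"delta_rot": [0,0,0]}
    - {"gripper": 1,"delta_pos": [0,0,0],"delta_rot": [0,0,0]}

```text
t: 1.95
position: [0.4437, -0.1801, 0.1834]
ee_rot: [[-0.133, 0.991, -0.001], [0.991, 0.133, 0.0], [0.0, -0.001, -1.0]]
contact_force: [-0.2, -0.1, 0.7]
gripper_width: 1.002
gripper_force: 0.0
```

Call:
play_rows:
  series:
    - {"gripper": 0}
    - {"gripper": 0}
    - {"gripper": 0}
    - {"gripper": 0}
    - {"gripper": 0}
    - {"gripper": 0}
    - {"gripper": 0}
    - {"gripper": 0}
  newtons: 40

```text
validation failed for argument at $.se...
```

Call:
play_rows:
  series:
    - {"gripper": 0,"delta_pos": [0,0,0],"delta_rot": [0,0,0]}
    - {"gripper": 0,"delta_pos": [0,0,0],"delta_rot": [0,0,0]}
    - {"gripper": 0,"delta_pos": [0,0,0],"delta_rot": [0,0,0]}
    - {"gripper": 0,"delta_pos": [0,0,0],"delta_rot": [0,0,0]}
    - {"gripper": 0,"delta_pos": [0,0,0],"delta_rot": [0,0,0]}
    - {"gripper": 0,"delta_pos": [0,0,0],"delta_rot": [0,0,0]}
    - {"gripper": 0,"delta_pos": [0,0,0],"delta_rot": [0,0,0]}
    - {"gripper": 0,"delta_pos": [0,0,0],"delta_rot": [0,0,0]}
  newtons: 50

```text
t: 2.75
position: [0.4442, -0.1797, 0.1833]
ee_rot: [[-0.134, 0.991, 0.0], [0.991, 0.134, -0.0], [-0.0, 0.0, -1.0]]
contact_force: [0.9, -0.3, 4.2]
gripper_width: 0.082
gripper_force: 49.7
```

Call:
play_rows:
  series:
    - {"gripper": 0,"delta_pos": [0,0,-10],"delta_rot": [0,0,0]}
    - {"gripper": 0,"delta_pos": [0,0,-12],"delta_rot": [0,0,0]}
    - {"gripper": 0,"delta_pos": [0,0,-12],"delta_rot": [0,0,0]}
    - {"gripper": 0,"delta_pos": [0,0,-12],"delta_rot": [0,0,0]}
    - {"gripper": 0,"delta_pos": [0,0,-20],"delta_rot": [0,0,0]}
    - {"gripper": 0,"delta_pos": [0,0,-25],"delta_rot": [0,0,0]}
    - {"gripper": 0,"delta_pos": [0,0,-25],"delta_rot": [0,0,0]}
    - {"gripper": 0,"delta_pos": [0,0,0],"delta_rot": [0,0,0]}

```text
t: 3.55
position: [0.4449, -0.1799, 0.3027]
ee_rot: [[-0.134, 0.991, 0.004], [0.991, 0.134, -0.002], [-0.003, 0.004, -1.0]]
contact_force: [0.2, -0.8, -2.0]
gripper_width: 0.085
gripper_force: 49.1
```

```bash
python3 - <<'E'
from plan import *
np.set_printoptions(precision=4,suppress=True)
s=manip.observe(); print(s['t'],s['position'],s['gripper_width'],s['contact_force'])
c=cap('side'); save(c,'s2.png')
# peg red close estimate: pixels of peg from both views kept earlier
P=cloud(c);X,Y,Z=[P[...,i] for i in range(3)]
h=cv2.cvtColor(c['img'],cv2.COLOR_RGB2HSV); m=(h[...,0]>22)&(h[...,0]<35)&(h[...,1]>180)&(Z>.2); q=P[m]; print(len(q),np.median(q,0),q.min(0),q.max(0))
for n in ['side','top']:
    c=np.load(n+'.npz');P=cloud(c);X,Y,Z=[P[...,i] for i in range(3)]
    for lo,hi in [(.575,.595),(.595,.615),(.615,.63)]:
        m=(X>lo)&(X<hi)&(Y>.14)&(Y<.21)&(Z>.17)&(Z<.215); q=P[m]; print(n,lo,len(q),q[:,1].min(),q[:,1].max(),np.median(q[:,1]),q[:,2].max())
plan([.52,.177,.262],-1.5,11,0)
E
```

```text
3.55 [ 0.4449 -0.1799  0.3027] 0.08515332586413996 [ 0.1698 -0.7742 -2.0384]
87 [ 0.4415 -0.166   0.2989] [ 0.438  -0.1881  0.2789] [ 0.447  -0.1623  0.3121]
side 0.575 74 0.1717791835526049 0.1831555443471638 0.17883669142308894 0.20848250297386106
side 0.595 77 0.17066894875151462 0.18217918131842714 0.17802134611224646 0.20752980723789144
side 0.615 58 0.17046063865590128 0.18116111542118768 0.17789993124680348 0.20750314707061907
top 0.575 84 0.16880174857599678 0.18393776181065336 0.17498733387127907 0.2102915129166102
top 0.595 74 0.1696073226457773 0.18004099456569936 0.1742866485812344 0.2080765008326514
top 0.615 58 0.1691348672171746 0.18051509824356413 0.17422927405575178 0.20786721538705188
[{"gripper": 0, "delta_pos": [31.2, 11.1, 3.5], "delta_rot": [0.0, 0.0, 0.8]}, {"gripper": 0, "delta_pos": [31.4, 10.7, 3.5], "delta_rot": [0.0, 0.0, 0.8]}, {"gripper": 0, "delta_pos": [31.5, 10.3, 3.5], "delta_rot": [0.0, 0.0, 0.8]}, {"gripper": 0, "delta_pos": [31.7, 9.8, 3.5], "delta_rot": [0.0, 0.0, 0.8]}, {"gripper": 0, "delta_pos": [31.8, 9.4, 3.5], "delta_rot": [0.0, 0.0, 0.9]}, {"gripper": 0, "delta_pos": [32.0, 8.9, 3.5], "delta_rot": [0.0, 0.0, 0.8]}, {"gripper": 0, "delta_pos": [32.1, 8.4, 3.5], "delta_rot": [0.0, 0.0, 0.9]}, {"gripper": 0, "delta_pos": [32.2, 8.0, 3.5], "delta_rot": [0.0, 0.0, 0.8]}, {"gripper": 0, "delta_pos": [32.3, 7.5, 3.5], "delta_rot": [0.0, 0.0, 0.9]}, {"gripper": 0, "delta_pos": [32.4, 7.0, 3.5], "delta_rot": [0.1, 0.0, 0.8]}, {"gripper": 0, "delta_pos": [32.5, 6.5, 3.5], "delta_rot": [0.0, 0.1, 0.9]}]
[0.52  0.177 0.262] [0.52  0.177 0.262]
```

View pics/s2.png

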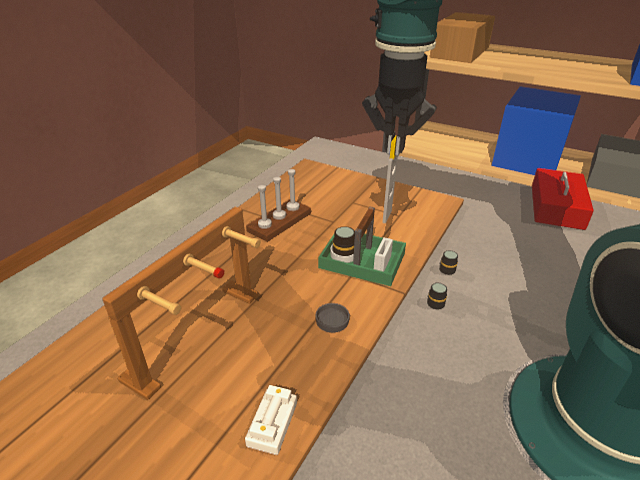

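The picture shows the plate held upright by the tab at (393,150), the caddy undisturbed, and the slot at (383,252) empty. Carrying it to the front of the red peg.

Call:
play_rows:
  series:
    - {"gripper": 0,"delta_pos": [31,11,4.5],"delta_rot": [0,0,0.8]}
    - {"gripper": 0,"delta_pos": [31,10.7,4.5],"delta_rot": [0,0,0.8]}
    - {"gripper": 0,"delta_pos": [31.3,10.3,4.5],"delta_rot": [0,0,0.8]}
    - {"gripper": 0,"delta_pos": [31.4,9.8,4.5],"delta_rot": [0,0,0.8]}
    - {"gripper": 0,"delta_pos": [31.5,9.4,4.5],"delta_rot": [0,0,0.9]}
    - {"gripper": 0,"delta_pos": [31.7,8.9,4.5],"delta_rot": [0,0,0.8]}
    - {"gripper": 0,"delta_pos": [31.8,8.4,4.5],"delta_rot": [0,0,0.9]}
    - {"gripper": 0,"delta_pos": [31.9,8,4.5],"delta_rot": [0,0,0.8]}
    - {"gripper": 0,"delta_pos": [32,7.5,5],"delta_rot": [0,0,0.9]}
    - {"gripper": 0,"delta_pos": [32,7,5],"delta_rot": [0,0,0.8]}
    - {"gripper": 0,"delta_pos": [32,6.5,5],"delta_rot": [0,0,0.9]}
    - {"gripper": 0,"delta_pos": [0,0,0],"delta_rot": [0,0,0]}

```text
t: 4.8
position: [0.5187, 0.1778, 0.247]
ee_rot: [[0.022, 1.0, -0.002], [1.0, -0.022, 0.002], [0.002, -0.002, -1.0]]
contact_force: [-0.0, -1.0, -1.0]
gripper_width: 0.085
gripper_force: 49.1
```

Call:
play_rows:
  series:
    - {"gripper": 0,"delta_pos": [0,0,0],"delta_rot": [0,0,0]}
    - {"gripper": 0,"delta_pos": [0,0,0],"delta_rot": [0,0,0]}

```text
t: 5.0
position: [0.5194, 0.1728, 0.2478]
ee_rot: [[0.027, 1.0, -0.001], [1.0, -0.027, -0.001], [-0.001, -0.001, -1.0]]
contact_force: [-0.7, -0.4, -1.6]
gripper_width: 0.087
gripper_force: 49.1
```

```bash
python3 - <<'E'
from plan import *
np.set_printoptions(precision=4,suppress=True)
s=manip.observe(); print(s['t'],s['position'],s['ee_rot'],s['gripper_width'])
for n in ['side','top']:
    c=cap(n)
    P=cloud(c);X,Y,Z=[P[...,i] for i in range(3)]
    h=cv2.cvtColor(c['img'],cv2.COLOR_RGB2HSV); m=(h[...,0]>22)&(h[...,0]<35)&(h[...,1]>180)&(Z>.2)&(X<.545)&(X>.48)
    q=P[m]; print(n,len(q),np.median(q,0),q.min(0),q.max(0)) if len(q) else print(n,0)
    m=(Z>.08)&(Z<.24)&(X>.505)&(X<.535)&(abs(Y-.177)<.06); q=P[m]
    print(n,'plate',len(q),np.median(q,0),q.min(0),q.max(0)) if len(q) else 0
    if n=='side': save(c,'s3.png',(130,170,310,320),4)
E
```

```text
5.0 [0.5194 0.1728 0.2478] [[ 0.027   0.9996 -0.0007]
 [ 0.9996 -0.027  -0.0006]
 [-0.0006 -0.0007 -1.    ]] 0.08727873076732981
side 125 [0.5164 0.1869 0.2411] [0.5139 0.1794 0.222 ] [0.522  0.1896 0.2604]
side plate 1554 [0.5157 0.1796 0.1651] [0.5052 0.1473 0.0871] [0.5339 0.198  0.2396]
top 0
```

View pics/s3.png

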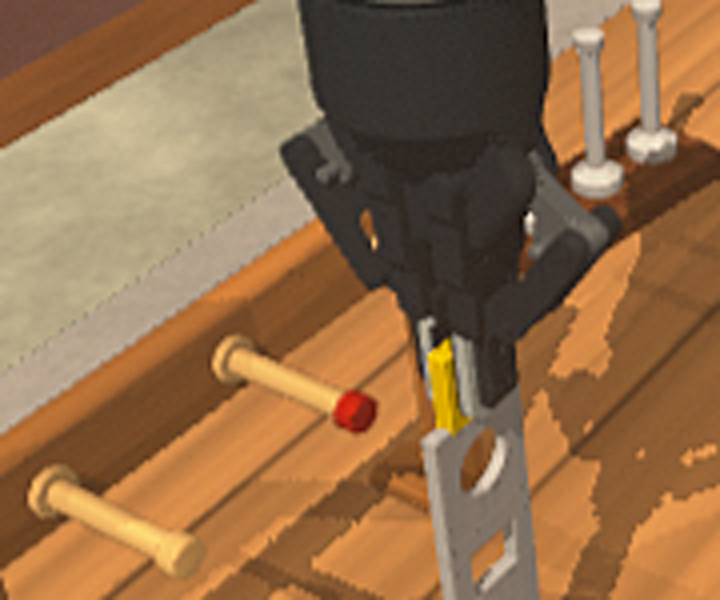

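```bash
python3 - <<'E'
from h import *
np.set_printoptions(precision=4,suppress=True)
c=np.load('side.npz'); 
def atx(u,v,x):
    d=ray(c,u,v); return c['o']+d*(x-c['o'][0])/d[0]
print('eye',atx(250.75,285.2,.5164)); print('eye depth ring', [pt(c,u,v) for u,v in [(240,285),(258,293),(252,296)]])
print('red',atx(219,272.8,.567),atx(219.5,273,.567))
print('plain',atx(130+183/4,170+556/4,.567))
P=cloud(c);X,Y,Z=[P[...,i] for i in range(3)]
for zl in (.10,.115,.13,.17,.18,.21):
    m=(abs(Z-zl)<.006)&(X>.508)&(X<.53)&(abs(Y-.175)<.04);q=P[m];print(zl,np.median(q[:,0]),np.percentile(q[:,1],[1,99]))
E
```

```text
eye [0.5164 0.1705 0.1956]
eye depth ring [array([0.5162, 0.1936, 0.2135]), array([0.5144, 0.1583, 0.1715]), array([0.5158, 0.1712, 0.175 ])]
red [0.567  0.18   0.2053] [0.567  0.1791 0.2042]
plain [0.567  0.27   0.2064]
0.1 0.5155815453536327 [0.1491 0.1971]
0.115 0.5157442429294632 [0.1488 0.1975]
0.13 0.5156037629935788 [0.1492 0.197 ]
0.17 0.5157119299853026 [0.1503 0.1975]
0.18 0.5157962829454027 [0.1486 0.1974]
0.21 0.515564958951489 [0.1497 0.1973]
```

Call:
play_rows:
  series:
    - {"gripper": 0,"delta_pos": [3,0,-3],"delta_rot": [0,0,0]}
    - {"gripper": 0,"delta_pos": [0,0,0],"delta_rot": [0,0,0]}
    - {"gripper": 0,"delta_pos": [0,10,0],"delta_rot": [0,0,0]}
    - {"gripper": 0,"delta_pos": [0,10,0],"delta_rot": [0,0,0]}
    - {"gripper": 0,"delta_pos": [0,10,0],"delta_rot": [0,0,0]}
    - {"gripper": 0,"delta_pos": [0,8,0],"delta_rot": [0,0,0]}
    - {"gripper": 0,"delta_pos": [0,8,0],"delta_rot": [0,0,0]}
    - {"gripper": 0,"delta_pos": [0,8,0],"delta_rot": [0,0,0]}
    - {"gripper": 0,"delta_pos": [0,0,0],"delta_rot": [0,0,0]}
    - {"gripper": 0,"delta_pos": [0,0,0],"delta_rot": [0,0,0]}

```text
t: 6.1
position: [0.5735, 0.1754, 0.2509]
ee_rot: [[0.026, 1.0, -0.0], [1.0, -0.026, 0.0], [0.0, -0.0, -1.0]]
contact_force: [-0.9, 0.1, -1.6]
gripper_width: 0.084
gripper_force: 49.1
```

```bash
python3 - <<'E'
from h import *
c=cap('side'); save(c,'s4.png',(150,180,290,330),4)
E
```

```text
(no output)
```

View pics/s4.png

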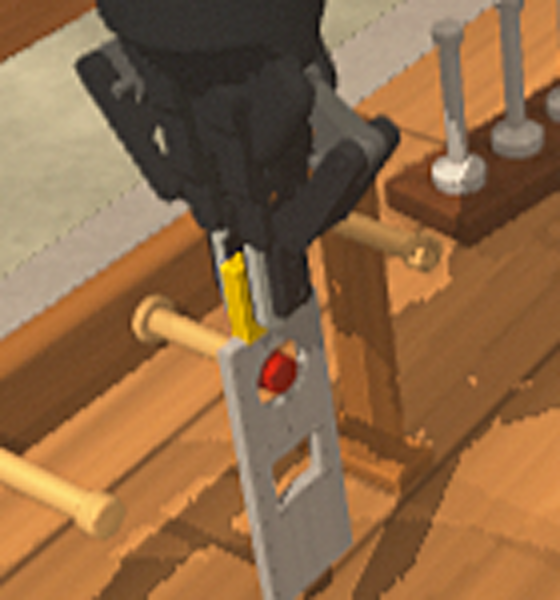

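The red tip sits inside the eye at crop (278,372), with no contact force. I continue inward, then lower.

Call:
play_rows:
  series:
    - {"gripper": 0,"delta_pos": [0,6,0],"delta_rot": [0,0,0]}
    - {"gripper": 0,"delta_pos": [0,8,0],"delta_rot": [0,0,0]}
    - {"gripper": 0,"delta_pos": [0,7,0],"delta_rot": [0,0,0]}
    - {"gripper": 0,"delta_pos": [0,0,0],"delta_rot": [0,0,0]}
    - {"gripper": 0,"delta_pos": [0,0,2],"delta_rot": [0,0,0]}
    - {"gripper": 0,"delta_pos": [0,0,2],"delta_rot": [0,0,0]}
    - {"gripper": 0,"delta_pos": [0,0,2],"delta_rot": [0,0,0]}
    - {"gripper": 0,"delta_pos": [0,0,0],"delta_rot": [0,0,0]}

```text
t: 6.95
position: [0.5944, 0.1747, 0.2448]
ee_rot: [[0.026, 1.0, -0.001], [1.0, -0.026, -0.0], [-0.0, -0.001, -1.0]]
contact_force: [-0.5, -0.3, -1.7]
gripper_width: 0.087
gripper_force: 49.1
```

Call:
play_rows:
  series:
    - {"gripper": 0,"delta_pos": [0,0,1],"delta_rot": [0,0,0]}
    - {"gripper": 0,"delta_pos": [0,0,1],"delta_rot": [0,0,0]}
    - {"gripper": 0,"delta_pos": [0,0,0],"delta_rot": [0,0,0]}

```text
t: 7.25
position: [0.5946, 0.1747, 0.243]
ee_rot: [[0.026, 1.0, -0.0], [1.0, -0.026, 0.0], [0.0, -0.0, -1.0]]
contact_force: [-0.9, 1.1, -1.5]
gripper_width: 0.081
gripper_force: 49.1
```

Call:
play_rows:
  series:
    - {"gripper": 0,"delta_pos": [0,0,0.7],"delta_rot": [0,0,0]}
    - {"gripper": 0,"delta_pos": [0,0,0],"delta_rot": [0,0,0]}
    - {"gripper": 0,"delta_pos": [0,0,0],"delta_rot": [0,0,0]}

```text
t: 7.55
position: [0.5946, 0.1748, 0.2424]
ee_rot: [[0.026, 1.0, -0.0], [1.0, -0.026, 0.0], [0.0, -0.0, -1.0]]
contact_force: [-0.1, 1.5, -2.7]
gripper_width: 0.087
gripper_force: 49.1
```

Call:
play_rows:
  series:
    - {"gripper": 0,"delta_pos": [0,0,0.7],"delta_rot": [0,0,0]}
    - {"gripper": 0,"delta_pos": [0,0,0],"delta_rot": [0,0,0]}
    - {"gripper": 0,"delta_pos": [0,0,0],"delta_rot": [0,0,0]}

```text
t: 7.85
position: [0.5947, 0.1748, 0.2421]
ee_rot: [[0.026, 1.0, 0.0], [1.0, -0.026, 0.0], [0.0, 0.0, -1.0]]
contact_force: [-2.3, -0.6, 6.0]
gripper_width: 0.085
gripper_force: 50.2
```

Call:
play_rows:
  series:
    - {"gripper": 0,"delta_pos": [0,0,0.7],"delta_rot": [0,0,0]}
    - {"gripper": 0,"delta_pos": [0,0,0],"delta_rot": [0,0,0]}
    - {"gripper": 0,"delta_pos": [0,0,0],"delta_rot": [0,0,0]}

```text
t: 8.15
position: [0.5948, 0.1749, 0.2418]
ee_rot: [[0.026, 1.0, 0.001], [1.0, -0.026, -0.0], [0.0, 0.001, -1.0]]
contact_force: [-3.7, -2.1, 11.9]
gripper_width: 0.079
gripper_force: 51.4
```

The plate rests on the peg (the upward force has risen). I ease off and open partway.

Call:
play_rows:
  series:
    - {"gripper": 0,"delta_pos": [0,0,-0.7],"delta_rot": [0,0,0]}
    - {"gripper": 0,"delta_pos": [0,0,0],"delta_rot": [0,0,0]}
    - {"gripper": 0.15,"delta_pos": [0,0,0],"delta_rot": [0,0,0]}
    - {"gripper": 0.2,"delta_pos": [0,0,0],"delta_rot": [0,0,0]}
    - {"gripper": 0.25,"delta_pos": [0,0,0],"delta_rot": [0,0,0]}
    - {"gripper": 0.3,"delta_pos": [0,0,0],"delta_rot": [0,0,0]}
    - {"gripper": 0.3,"delta_pos": [0,0,0],"delta_rot": [0,0,0]}
    - {"gripper": 0.3,"delta_pos": [0,0,0],"delta_rot": [0,0,0]}

```text
t: 8.95
position: [0.5946, 0.1748, 0.2416]
ee_rot: [[0.026, 1.0, -0.0], [1.0, -0.026, 0.0], [0.0, -0.0, -1.0]]
contact_force: [0.7, 0.4, 0.3]
gripper_width: 0.299
gripper_force: 0.0
```

Call:
play_rows:
  series:
    - {"gripper": 0.3,"delta_pos": [0,0,-5],"delta_rot": [0,0,0]}
    - {"gripper": 0.3,"delta_pos": [0,0,-10],"delta_rot": [0,0,0]}
    - {"gripper": 0.3,"delta_pos": [0,0,-15],"delta_rot": [0,0,0]}
    - {"gripper": 0.3,"delta_pos": [0,0,-25],"delta_rot": [0,0,0]}
    - {"gripper": 0.3,"delta_pos": [0,0,-25],"delta_rot": [0,0,0]}
    - {"gripper": 0.3,"delta_pos": [0,0,0],"delta_rot": [0,0,0]}
    - {"gripper": 0.3,"delta_pos": [0,0,0],"delta_rot": [0,0,0]}

```text
t: 9.65
position: [0.5948, 0.1749, 0.323]
ee_rot: [[0.026, 1.0, 0.002], [1.0, -0.026, 0.0], [0.0, 0.002, -1.0]]
contact_force: [0.5, 0.7, -0.8]
gripper_width: 0.299
gripper_force: 0.0
```

```bash
python3 - <<'E'
from plan import *
c=cap('side'); save(c,'s5.png',(130,170,420,330),2.7)
P=cloud(c);X,Y,Z=[P[...,i] for i in range(3)]
for zl in (.09,.11,.13,.17,.2):
    m=(abs(Z-zl)<.006)&(X>.575)&(X<.61)&(abs(Y-.175)<.045);q=P[m];print(zl,np.median(q[:,0]),np.percentile(q[:,1],[1,99]))
plan([.4895,-.1715,.26],8,12,1)
E
```

```text
0.09 0.5902070816544553 [0.15320031 0.2000631 ]
0.11 0.5903107456045443 [0.15268623 0.19982989]
0.13 0.5907501694931884 [0.15178673 0.19985452]
0.17 0.5906534745045321 [0.15391169 0.20015455]
0.2 0.5906353934823774 [0.15117305 0.19976756]
[{"gripper": 1, "delta_pos": [-29.1, -8.0, 5.2], "delta_rot": [0.0, 0.0, -0.8]}, {"gripper": 1, "delta_pos": [-29.0, -8.4, 5.2], "delta_rot": [0.0, 0.0, -0.8]}, {"gripper": 1, "delta_pos": [-28.8, -8.8, 5.2], "delta_rot": [0.0, 0.0, -0.8]}, {"gripper": 1, "delta_pos": [-28.7, -9.2, 5.2], "delta_rot": [0.0, 0.0, -0.8]}, {"gripper": 1, "delta_pos": [-28.6, -9.6, 5.2], "delta_rot": [0.0, 0.0, -0.8]}, {"gripper": 1, "delta_pos": [-28.4, -10.0, 5.1], "delta_rot": [0.0, 0.0, -0.8]}, {"gripper": 1, "delta_pos": [-28.3, -10.4, 5.2], "delta_rot": [0.0, 0.0, -0.8]}, {"gripper": 1, "delta_pos": [-28.1, -10.8, 5.1], "delta_rot": [0.0, 0.0, -0.8]}, {"gripper": 1, "delta_pos": [-28.0, -11.2, 5.2], "delta_rot": [0.0, 0.0, -0.8]}, {"gripper": 1, "delta_pos": [-27.8, -11.6, 5.1], "delta_rot": [0.0, 0.0, -0.8]}, {"gripper": 1, "delta_pos": [-27.7, -11.9, 5.2], "delta_rot": [0.0, 0.0, -0.8]}, {"gripper": 1, "delta_pos": [-27.5, -12.4, 5.1], "delta_rot": [0.0, 0.0, -0.7]}]
[ 0.48947239 -0.17145812  0.26004883] [ 0.4895 -0.1715  0.26  ]
```

View pics/s5.png

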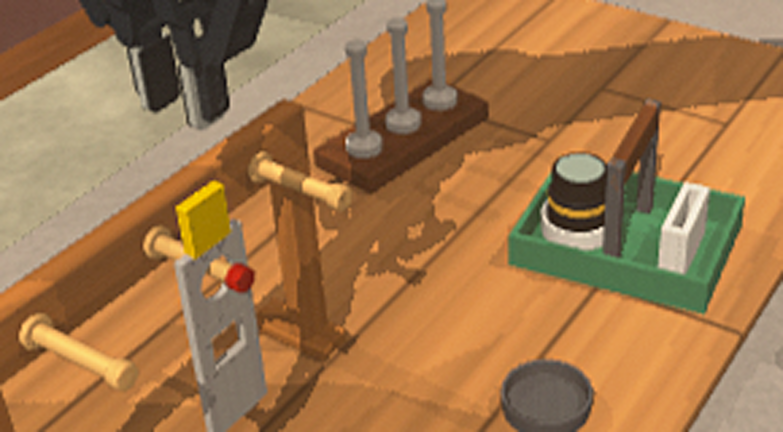

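The plate hangs upright by its eye on the red peg (tip at crop 238,277), released. Now to the caddy.

Call:
play_rows:
  series:
    - {"gripper": 0.3,"delta_pos": [-29,-8,2],"delta_rot": [0,0,-0.8]}
    - {"gripper": 0.3,"delta_pos": [-29,-8.4,5],"delta_rot": [0,0,-0.8]}
    - {"gripper": 1,"delta_pos": [-28.8,-8.8,5.2],"delta_rot": [0,0,-0.8]}
    - {"gripper": 1,"delta_pos": [-28.7,-9.2,5.2],"delta_rot": [0,0,-0.8]}
    - {"gripper": 1,"delta_pos": [-28.6,-9.6,5.2],"delta_rot": [0,0,-0.8]}
    - {"gripper": 1,"delta_pos": [-28.4,-10,5.2],"delta_rot": [0,0,-0.8]}
    - {"gripper": 1,"delta_pos": [-28.3,-10.4,5.2],"delta_rot": [0,0,-0.8]}
    - {"gripper": 1,"delta_pos": [-28,-10.8,6],"delta_rot": [0,0,-0.8]}
    - {"gripper": 1,"delta_pos": [-28,-11.2,6],"delta_rot": [0,0,-0.8]}
    - {"gripper": 1,"delta_pos": [-27.8,-11.6,6],"delta_rot": [0,0,-0.8]}
    - {"gripper": 1,"delta_pos": [-27.7,-12,6],"delta_rot": [0,0,-0.8]}
    - {"gripper": 1,"delta_pos": [-27.5,-12.4,6],"delta_rot": [0,0,-0.7]}

```text
t: 10.9
position: [0.4886, -0.1723, 0.258]
ee_rot: [[-0.14, 0.99, -0.001], [0.99, 0.14, 0.0], [0.001, -0.001, -1.0]]
contact_force: [-0.1, 0.4, -0.1]
gripper_width: 1.0
gripper_force: 0.0
```

Call:
play_rows:
  series:
    - {"gripper": 1,"delta_pos": [0,0,0],"delta_rot": [0,0,0]}
    - {"gripper": 1,"delta_pos": [0,0,0],"delta_rot": [0,0,0]}
    - {"gripper": 1,"delta_pos": [0,0,0],"delta_rot": [0,0,0]}

```text
t: 11.2
position: [0.4896, -0.1703, 0.2586]
ee_rot: [[-0.14, 0.99, -0.0], [0.99, 0.14, 0.0], [0.0, -0.0, -1.0]]
contact_force: [0.4, -0.4, -0.1]
gripper_width: 0.996
gripper_force: 0.0
```

```bash
python3 - <<'E'
from plan import *
c=cap('wrist'); P=cloud(c); X,Y,Z=[P[...,i] for i in range(3)]
m=(Z>.122)&(Z<.135)&(X>.46)&(X<.53)&(Y<-.1)&(Y>-.24); q=P[m]; print(len(q),np.median(q[:,2]),cv2.minAreaRect(q[:,:2].astype(np.float32)))
plan([.4895,-.1715,.119],8,7,1)
E
```

```text
2149 0.12682997388556255 ((0.4892112910747528, -0.17106647789478302), (0.011777255684137344, 0.09950172901153564), 7.704809188842773)
[{"gripper": 1, "delta_pos": [-0.2, -0.1, 20.0], "delta_rot": [0.0, -0.0, 0.0]}, {"gripper": 1, "delta_pos": [-0.2, -0.0, 20.0], "delta_rot": [0.0, -0.0, 0.0]}, {"gripper": 1, "delta_pos": [-0.2, -0.1, 19.9], "delta_rot": [0.0, -0.0, 0.0]}, {"gripper": 1, "delta_pos": [-0.2, -0.0, 20.0], "delta_rot": [0.0, -0.0, 0.0]}, {"gripper": 1, "delta_pos": [-0.2, -0.1, 19.9], "delta_rot": [0.0, -0.0, 0.0]}, {"gripper": 1, "delta_pos": [-0.1, -0.0, 20.0], "delta_rot": [0.0, -0.0, 0.0]}, {"gripper": 1, "delta_pos": [-0.2, -0.1, 19.9], "delta_rot": [0.0, -0.0, 0.1]}]
[ 0.48948944 -0.17151667  0.11900865] [ 0.4895 -0.1715  0.119 ]
```

Call:
play_rows:
  series:
    - {"gripper": 1,"delta_pos": [0,0,20],"delta_rot": [0,0,0]}
    - {"gripper": 1,"delta_pos": [0,0,25],"delta_rot": [0,0,0]}
    - {"gripper": 1,"delta_pos": [-0.5,0,25],"delta_rot": [0,0,0]}
    - {"gripper": 1,"delta_pos": [0,0,25],"delta_rot": [0,0,0]}
    - {"gripper": 1,"delta_pos": [-0.5,0,20],"delta_rot": [0,0,0]}
    - {"gripper": 1,"delta_pos": [0,0,15],"delta_rot": [0,0,0]}
    - {"gripper": 1,"delta_pos": [0,0,9.5],"delta_rot": [0,0,0]}
    - {"gripper": 1,"delta_pos": [0,0,0],"delta_rot": [0,0,0]}
    - {"gripper": 1,"delta_pos": [0,0,0],"delta_rot": [0,0,0]}

```text
t: 12.15
position: [0.49, -0.1721, 0.1198]
ee_rot: [[-0.139, 0.99, 0.001], [0.99, 0.139, -0.0], [-0.0, 0.001, -1.0]]
contact_force: [0.8, 0.9, 0.5]
gripper_width: 0.999
gripper_force: 0.0
```

Call:
play_rows:
  series:
    - {"gripper": 0.5,"delta_pos": [0,0,0],"delta_rot": [0,0,0]}
    - {"gripper": 0.4,"delta_pos": [0,0,0],"delta_rot": [0,0,0]}
    - {"gripper": 0.3,"delta_pos": [0,0,0],"delta_rot": [0,0,0]}
    - {"gripper": 0.25,"delta_pos": [0,0,0],"delta_rot": [0,0,0]}
    - {"gripper": 0.2,"delta_pos": [0,0,0],"delta_rot": [0,0,0]}
    - {"gripper": 0,"delta_pos": [0,0,0],"delta_rot": [0,0,0]}
    - {"gripper": 0,"delta_pos": [0,0,0],"delta_rot": [0,0,0]}
    - {"gripper": 0,"delta_pos": [0,0,0],"delta_rot": [0,0,0]}
    - {"gripper": 0,"delta_pos": [0,0,0],"delta_rot": [0,0,0]}
  newtons: 80

```text
t: 13.05
position: [0.4898, -0.1722, 0.1194]
ee_rot: [[-0.139, 0.99, 0.0], [0.99, 0.139, -0.0], [-0.0, 0.0, -1.0]]
contact_force: [-0.0, -0.2, 4.7]
gripper_width: 0.124
gripper_force: 78.4
```

Call:
play_rows:
  series:
    - {"gripper": 0,"delta_pos": [0,0,-3],"delta_rot": [0,0,0]}
    - {"gripper": 0,"delta_pos": [0,0,-6],"delta_rot": [0,0,0]}
    - {"gripper": 0,"delta_pos": [0,0,-10],"delta_rot": [0,0,0]}
    - {"gripper": 0,"delta_pos": [0,0,-15],"delta_rot": [0,0,0]}
    - {"gripper": 0,"delta_pos": [0,0,-18],"delta_rot": [0,0,0]}
    - {"gripper": 0,"delta_pos": [0,0,-18],"delta_rot": [0,0,0]}
    - {"gripper": 0,"delta_pos": [0,0,-18],"delta_rot": [0,0,0]}
    - {"gripper": 0,"delta_pos": [0,0,-16],"delta_rot": [0,0,0]}
    - {"gripper": 0,"delta_pos": [0,0,-12],"delta_rot": [0,0,0]}
    - {"gripper": 0,"delta_pos": [0,0,-6],"delta_rot": [0,0,0]}
    - {"gripper": 0,"delta_pos": [0,0,-3],"delta_rot": [0,0,0]}
    - {"gripper": 0,"delta_pos": [0,0,0],"delta_rot": [0,0,0]}

```text
t: 14.25
position: [0.4894, -0.1722, 0.2442]
ee_rot: [[-0.139, 0.99, -0.0], [0.99, 0.139, 0.0], [0.0, -0.0, -1.0]]
contact_force: [0.1, 0.7, -6.8]
gripper_width: 0.124
gripper_force: 78.2
```

Call:
play_rows:
  series:
    - {"gripper": 0,"delta_pos": [0,0,0],"delta_rot": [0,0,0]}
    - {"gripper": 0,"delta_pos": [0,0,0],"delta_rot": [0,0,0]}
    - {"gripper": 0,"delta_pos": [0,0,0],"delta_rot": [0,0,0]}
    - {"gripper": 0,"delta_pos": [0,0,0],"delta_rot": [0,0,0]}
    - {"gripper": 0,"delta_pos": [0,0,0],"delta_rot": [0,0,0]}

```text
t: 14.75
position: [0.4895, -0.1722, 0.2441]
ee_rot: [[-0.139, 0.99, -0.0], [0.99, 0.139, 0.0], [0.0, -0.0, -1.0]]
contact_force: [0.4, -0.2, -6.2]
gripper_width: 0.124
gripper_force: 78.2
```

```bash
python3 - <<'E'
from plan import *
c=cap('side'); save(c,'s6.png',(130,120,450,340),2.4)
P=cloud(c);X,Y,Z=[P[...,i] for i in range(3)]
h=cv2.cvtColor(c['img'],cv2.COLOR_RGB2HSV); m=(h[...,0]>50)&(h[...,0]<85)&(h[...,1]>120)&(abs(Y+.17)<.12)&(abs(X-.49)<.12); q=P[m]; print(len(q),q[:,2].min(),q[:,2].max())
# plane tilt: near rim outer wall bottom edges
b=m&(Y>-.13); q=P[b]
for x in (.42,.45,.48,.51,.54): k=abs(q[:,0]-x)<.006; print(x,k.sum(),np.percentile(q[k,2],[3,97]) if k.any() else '')
E
```

```text
20 0.14685132361548958 0.5418496694268312
0.42 0 
0.45 1 [0.54184967 0.54184967]
0.48 0 
0.51 1 [0.48424278 0.48424278]
0.54 4 [0.51571028 0.5308874 ]
```

View pics/s6.png

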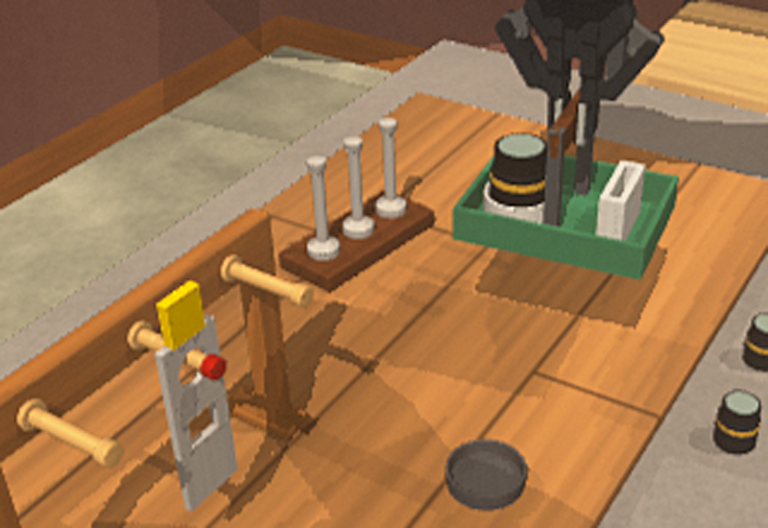

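The caddy is up with the lens in its well (crop 520,175) and the plate is still hanging. One quick numeric level check before handing in.

```bash
python3 - <<'E'
from plan import *
a=np.radians(8)
for x,y in [(.08,.06),(-.08,.06),(-.08,-.06)]:
    for z in (.143,.173):
        w=[.4895+x*np.cos(a)-y*np.sin(a),-.1718+x*np.sin(a)+y*np.cos(a),z]
        u,v=proj(np.load('side.npz'),w); print(x,y,z,round((u-130)*2.4),round((v-120)*2.4))
E
```

```text
0.08 0.06 0.143 449 240
0.08 0.06 0.173 449 209
-0.08 0.06 0.143 638 281
-0.08 0.06 0.173 641 249
-0.08 -0.06 0.143 672 207
-0.08 -0.06 0.173 676 177
```

```bash
python3 -c "
from station import manip
print(manip.job_done())"
```

```text
the job is handed in; nothing more can be done
None
```

I handed the job in at about 15 s: the plate hangs released on the red-tipped peg, and the gripper holds the caddy steady about 12 cm above the shelf, tilt about 0.02 rad, with the lens in its well; the judge's result was not shown.

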